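# Third hand at the shelf-bracket screwing fixture

## Robot

A 6-joint arm with a two-finger parallel gripper is mounted at the origin on the work surface. World frame = base frame: x ahead of the robot, y to its left, z up, the work surface at z = 0. Lengths are in m, angles in rad, forces in N, time in s.
With the tool pointing down it reaches from about 0.35 to 0.85 m from the base axis. Payload 8.1 kg.
Tool frame: the origin (TCP) lies on the centre line of the jaws, within the pads' length; the fingertips stand 8 mm ahead of it and the grasp point (between the pads) lies 11 mm behind it; z points along the fingers, y is the line along which they close (so a half turn about z gives the same grasp; the last joint's range is limited). The gripper opens to 93 mm and grips with 3 to 60 N. Pads are 15 mm wide; open, the fingers measure 128 mm over their backs; the gripper's body (75 mm by 188 mm) begins 65 mm behind the grasp point.
Start: joints at [-1.414, 0.13, 1.488, -0, 1.523, -0.085], TCP at [0.144, -0.583, 0.227] pointing down, gripper open.
Joint ranges: [-2.96, 2.96], [-0.89, 2.26], [0.02, 2.5], [-1.34, 4.48], [0, 2.73], [-2.66, 2.66]. Speed limits (rad/s): [2.39, 2.39, 2.79, 3.14, 3.14, 3.14].

## Interface

Orientations are given as a unit quaternion [x, y, z, w].
In Python, from plant import get_obs, eyes, order gives the robot as it stands.
- The arm moves only by the tool carry_out, never from a script. Its argument "commands" is a list that holds one entry, the list of rows, each a list of 7 numbers: the shift along the world's x, y, z as a fraction of full scale, then the turn, a rotation vector about the world's x, y, z as a fraction of full scale, then the opening, from 0 (shut) to 1 (fully open). In form: [[[tx, ty, tz, ax, ay, az, grip], ...]]. A call has exactly 5 rows; each row shifts and turns the commanded pose from where the row before left it; what a row does not reach is not made up. Full scale, the value 1, is 0.05 m for a shift and 4 degrees for a turn. A row lasts 1/8 s, in which the tool goes at most 62.5 mm and 10.7 degrees, less where a joint would pass 70% of its speed; a pose out of reach is approached as far as the arm can. A call with a number of a shift or a turn outside -1 to 1 is refused whole. A call with a gripper value outside its range is refused whole. The fingers move at their own pace and stop on an object; "force" is the grip in N (left out, the last holds). Time passes only in rows, so rows that do not move let the fingers close, or fill a call up. It gives the time, the measured TCP pose, the force, the opening and the grip force at its end, in the units of the state.
- get_obs(): the state, without advancing time (a new reading comes with each control period).
- eyes.grab_frame(name): name is "scene" or "top" or "wrist"; returns a dict with "image" (400x640x3 uint8, red, green, blue), "fx", "fy", "cx", "cy" (pixels), "extrinsics" (4x4, takes a point from camera to world coordinates). Camera axes: x right, y up, looking along -z (the intrinsics and any distortion apply to the point x, -y, -z); pixel columns grow to the right and rows downward; lengths in m; the calibration is good to about 2 mm. A picture is of the moment at which its call begins. There is no depth.
- order.finish_job(): hands the job in; it is judged then, once.
The state is a dict: "t": time; "joint_positions": joint angles; "qd": joint speeds; "tau": joint torques, N m; "position": TCP position; "orientation": TCP orientation; "force": force on the tool from outside, world axes, zero at the start; "moment": the same for the moment, N m; "width": finger opening in m; "grip_force": force on a finger pad.
Only numpy, scipy, OpenCV 4.12 (cv2) and the standard library are available. Lean on these libraries where they do the work, as an engineer would, in place of code of your own. Each camera call takes 0.05 s, during which the arm holds its last target. There are 200 camera calls.

## Task

Slide the clear cover of the screwing fixture fully open, stand the cast bracket on the plywood board inside, its flat back towards the sprung stop pad, and push it squarely and centrally against the pad with a steady 12 newtons or so, never ramming it, so that I can drive the screws through its foot. Finish while still holding it pressed like that: do not let go, keep the foot flat on the board, the cover open, and leave everything else on the bench where it lies.

Things in the scene. Friction and masses are not known exactly. Their poses are not given: they have to be found in the camera images.
- fixture: Fixed screwing fixture, 230 x 360 mm (x, y), 88 mm high: plywood board between two upright grey rails along y, inner faces x = -97 mm (front, robot side) and +97 mm (back); ends open. Origin: centre of underside, on the bench; x from front rail to back rail, z up. Board top 12 mm above the origin. Working place (under the shut cover): centred at y = -85 mm; the other half is empty.
- cover (a joint): Travel (m) of the clear plastic cover lying across the rails, 218 x 166 mm, underside 89 and top 95 mm above the bench, dark edge strips: 0 = shut, over the working place (cover centre y = -85 mm in the fixture frame); 0.17 = fully open, over the other half (y = +85 mm). Slides along fixture +y with about 1.5 N friction, stays where left.
- cover_handle (a point): Centre of the top of the cover's black upright handle bar, in the middle of the cover and moving with it: bar 70 mm long along the fixture's x, 14 mm thick along its y, standing 36 mm above the cover, top 131 mm above the bench. Axes as the fixture's.
- stop_pad: Steel sprung stop pad in the fixture, 90 x 60 mm (y, z), 12 mm thick, before the back rail. Origin: centre of its front face, towards the front rail; axes as the fixture's. At rest x = +55, y = -85, z = 47 mm in the fixture frame (35 mm above the board). Gives way along fixture +x by at most 25 mm, spring 0.8 N per mm from zero: 12 N is 15 mm.
- bracket: Loose cast-aluminium bracket, 0.15 to 0.3 kg, standing on the bench. Origin: centre of foot's underside, z up. Foot 50 x 60 x 8 mm (x, y, z); upright plate 8 thick, 60 wide, 70 tall at its +x edge, outer face (x = +25 mm) is the flat back that meets the pad; central rib 14 mm thick (y), x = -21 to +17 mm, top 64 mm up, can be gripped across y from above.
- tin: Bystander: round screw tin, 62 mm across, 30 mm high; origin centre of underside.
- tape_roll: Bystander: roll of brown tape lying flat, 100 mm across, 48 mm high; origin centre of underside.
- screwdriver: Bystander: screwdriver about 200 mm long, lying; x along it.
- carton: Bystander: cardboard carton 130 x 180 x 90 mm; origin centre of underside.
- marker: Bystander: black marker pen, 120 mm long, 16 mm thick, lying along its x.
- angle_strip: Bystander: bent steel angle strip, 40 x 110 mm (x, y), 35 mm high; origin centre of underside.
- white_parcel: Bystander: white parcel 100 x 140 x 50 mm; origin centre of underside.
Not all that is in view belongs to the job. There is more than one size of the bracket; the one meant has the size given above.

How it is judged:
By the outcome, as a careful person would: the job done as asked, in the order asked, and still so for the second after the job is handed in, while the arm keeps its last pose, push and grip.
It also fails if it takes over 58 s, if anything falls off the work surface, if the arm or the gripper's body presses on something with over 40 N, if the wrist force passes 120 N, or if a joint passes its speed limit or range.

## Working session

There is one attempt and no reset: what is moved stays moved. The work goes in short steps, Python scripts to look and compute and a tool call to move; the robot and the scene stay as the last step left them, time stands still between calls to the robot, and variables do not carry over. Pictures are saved under pics/ and viewed, at most 10 in all, crops included, and the job is handed in when it is done.

Besides the shell and the picture viewer there is one more tool, called after "Emit:" as name([rows], argument=value, ...), one row to a line, values as JSON. carry_out: Moves the arm, as the interface text tells. Its arguments: {"type":"object","properties":{"commands":{"type":"array","items":{"type":"array","items":{"type":"array","items":{"type":"number"}}}},"force":{"type":"number"}},"required":["commands"]}

```bash
mkdir -p pics
cat > h.py <<'E'
import numpy as np, cv2
from plant import get_obs, eyes, order
def grab(n,save=None):
    f=eyes.grab_frame(n)
    if save: cv2.imwrite('pics/'+save,f['image'][:,:,::-1])
    return f
def ray(f,u,v):
    E=np.array(f['extrinsics']); d=np.array([(u-f['cx'])/f['fx'],-(v-f['cy'])/f['fy'],-1.])
    return E[:3,3],E[:3,:3]@d
def onz(f,u,v,z):
    o,d=ray(f,u,v); return o+d*(z-o[2])/d[2]
def proj(f,p):
    E=np.array(f['extrinsics']); c=E[:3,:3].T@(np.array(p)-E[:3,3])
    return np.array([f['cx']+f['fx']*c[0]/-c[2], f['cy']-f['fy']*c[1]/-c[2]])
E
python3 - <<'E'
from h import *
a=grab('top','top1.png');b=grab('scene','scene1.png')
cv2.imwrite('pics/both.png',np.vstack([a['image'],b['image']])[:,:,::-1])
for f in(a,b): print([k for k in f],f['fx'],f['fy'],f['cx'],f['cy'],np.round(f['extrinsics'],3).tolist())
print(get_obs())
E
```

```text
['image', 'fx', 'fy', 'cx', 'cy', 'extrinsics'] 465.12835474734317 465.12835474734317 325.161089859979 198.14856032201877 [[0.004, 0.993, -0.121, 0.341], [-1.0, 0.006, 0.017, -0.037], [0.017, 0.121, 0.992, 1.436], [0.0, 0.0, 0.0, 1.0]]
['image', 'fx', 'fy', 'cx', 'cy', 'extrinsics'] 413.29564496646617 413.29564496646617 318.2853772072482 199.26932033701507 [[0.049, -0.67, 0.741, 1.627], [0.999, 0.03, -0.039, -0.1], [0.004, 0.742, 0.671, 1.125], [0.0, 0.0, 0.0, 1.0]]
{'t': 0.1, 'joint_positions': array([-1.41440994e+00,  1.31067895e-01,  1.48920356e+00,  1.04286120e-05,
        1.52300290e+00, -8.53990969e-02]), 'qd': array([-9.04904705e-04, -7.66960195e-05, -8.24608692e-05,  5.16971453e-04,
        1.09542346e-03, -2.19855753e-03]), 'tau': array([-1.34162085e-03, -5.61341965e+01, -4.93095517e+01,  7.68582383e-02,
        2.91632902e-02, -4.92268839e-05]), 'position': array([ 0.14360733, -0.58202983,  0.22568472]), 'orientation': array([ 9.92701048e-01,  1.20598186e-01, -2.46337578e-05, -8.40506731e-04]), 'force': array([-0.57979315,  0.5608655 , -0.43532379]), 'moment': array([0.02938064, 0.07052848, 0.04918856]), 'grip_force': 0.0, 'width': 0.09296798092115029}
```

View pics/top1.png

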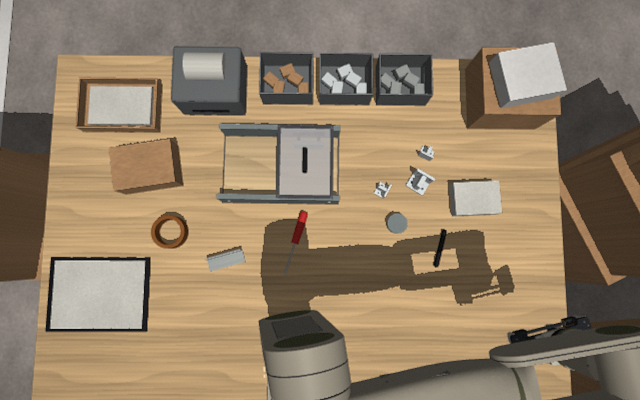

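View pics/scene1.png

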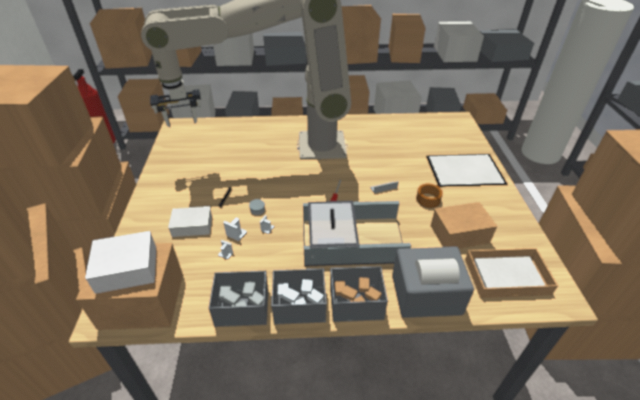

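The top view shows the fixture at about (280,163) with the cover shut on its right half and the handle at (305,160). Three things could be the bracket: (383,190), (420,181) and (427,152). The one at (420,181) looks the largest. I'll check it in an enlarged crop.

Run:
```python
from h import *
a=cv2.imread('pics/top1.png');b=cv2.imread('pics/scene1.png')
c1=cv2.resize(a[135:205,365:445],None,fx=7,fy=7,interpolation=cv2.INTER_CUBIC)
c2=cv2.resize(b[205:265,210:290],None,fx=7,fy=7,interpolation=cv2.INTER_CUBIC)[:560]
c3=cv2.resize(a[115:210,210:345],(800,563),interpolation=cv2.INTER_CUBIC)
o=np.zeros((560,1124,3),np.uint8);o[:490,:560]=c1;o[:420,562:1122]=c2
cv2.imwrite('pics/c1.png',cv2.resize(o,(800,400)));cv2.imwrite('pics/c3.png',c3)
import pickle
f={n:grab(n) for n in('top','scene')}
for n in f:
    g=f[n]; m=((g['image'].min(2)>150)&(np.ptp(g['image'].astype(int),axis=2)<25)).astype(np.uint8)
    k,_,st,ce=cv2.connectedComponentsWithStats(m)
    for i in range(1,k):
        if 25<st[i][4]<900: print(n,st[i],ce[i].round(1), onz(g,*ce[i],0.03).round(3))
```

```text
top [183  55  40  22 824] [202.4  65.2] [0.931 0.327 0.03 ]
top [338  64  28  30 335] [352.5  78.1] [ 0.894 -0.145  0.03 ]
top [322  72  21  21 231] [332.9  82.8] [ 0.878 -0.083  0.03 ]
top [382  75   9  10  26] [385.8  79.1] [ 0.892 -0.25   0.03 ]
top [392  86   6   7  26] [395.1  89.1] [ 0.859 -0.279  0.03 ]
top [420 146  14  12  79] [427.8 151.5] [ 0.66  -0.378  0.03 ]
top [407 169  28  26 254] [420.  182.1] [ 0.564 -0.352  0.03 ]
top [379 182  13  15  67] [384.2 187.9] [ 0.545 -0.241  0.03 ]
top [374 189   8   9  38] [377.7 192.6] [ 0.531 -0.221  0.03 ]
top [208 251  37  20 389] [225.8 260.7] [0.323 0.236 0.03 ]
scene [221   0  44  12 145] [237.5   4.8] [-1.99  -0.584  0.03 ]
scene [585   0  49  12 444] [611.4   5. ] [-1.876  2.51   0.03 ]
scene [210   8   7   8  38] [213.1  11.8] [-1.825 -0.76   0.03 ]
scene [147  13  19   9  62] [157.3  18. ] [-1.699 -1.165  0.03 ]
scene [439  21  33   4 105] [454.7  22.1] [-1.525  1.088  0.03 ]
scene [116 111   8   9  52] [119.2 115.6] [-0.258 -1.015  0.03 ]
scene [573 129   6   9  33] [575.4 133.2] [-0.002  1.224  0.03 ]
scene [564 139  10  1
[... 616 characters left out ...]
ene [418 258  42  20 722] [438.9 267.2] [0.775 0.35  0.03 ]
scene [301 279  22  24 256] [310.8 290.3] [ 0.847 -0.082  0.03 ]
scene [243 282  11  11  93] [248.5 287.4] [ 0.827 -0.28   0.03 ]
scene [278 283  28  22 300] [290.1 294. ] [ 0.859 -0.147  0.03 ]
scene [220 287  19  15 176] [228.3 293.8] [ 0.849 -0.342  0.03 ]
scene [250 292  14  12  95] [256.6 297.4] [ 0.866 -0.252  0.03 ]
scene [236 300  10   6  45] [241.1 303.1] [ 0.885 -0.298  0.03 ]
scene [528 376  19  19 147] [535.3 383.8] [1.172 0.502 0.03 ]
scene [546 378   9  12  45] [550.6 382.8] [1.171 0.544 0.03 ]
scene [560 385  13  10  88] [565.4 390.4] [1.192 0.573 0.03 ]
scene [113 390  18  10 123] [121.  395.5] [ 1.151 -0.583  0.03 ]
```

View pics/c1.png

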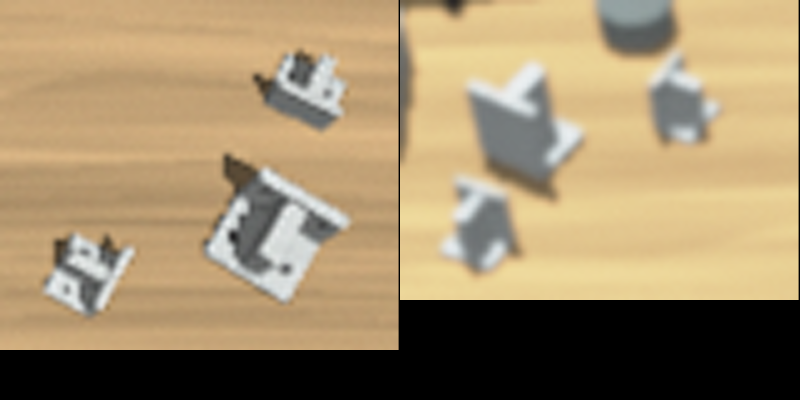

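View pics/c3.png

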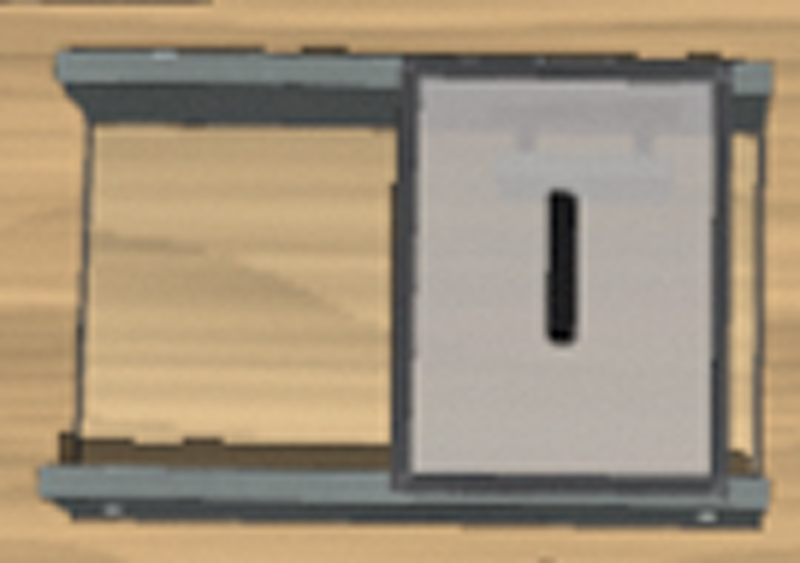

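The enlarged crop shows the candidate at (420,181) with a top plate edge about 20 px long, or about 58 mm at z = 70 mm. That matches the given 60 mm. The other two are about 35 mm wide, so they are the wrong size. The pad shows through the cover at (309,142), towards the back rail.

Run:
```python
from h import *
f=grab('top'); s=800/135
C=lambda u,v,z: onz(f,210+u/s-.5,115+v/s-.5,z)
B=lambda u,v,z: onz(f,365+u*80/398.6-.5,135+v/5-.5,z)
print('handle',C(562,267,.131).round(4),'ends',C(562,190,.131).round(4),C(562,345,.131).round(4))
c=[C(*p,.095) for p in((405,62),(728,65),(395,487),(725,490))]
print('cover',np.round(c,4).tolist(),'mean',np.mean(c,0).round(4))
# rail tops outer
r=[C(*p,.088) for p in((60,52),(770,62),(40,500),(768,507))]
print('rails',np.round(r,4).tolist(),np.mean(r,0).round(4))
a=B(265,168,.07);b=B(350,217,.07);c=B(205,250,.008);d=B(288,302,.008)
print('br',np.round([a,b,c,d],4).tolist())
u=(b-a)/np.linalg.norm(b-a); print(np.linalg.norm(b-a),np.linalg.norm(d-c),np.degrees(np.arctan2(u[0],-u[1])),np.degrees(np.arctan2((d-c)[0],-(d-c)[1])))
m=(a+b+c+d)/4;print('centre',m.round(4),'depth',np.linalg.norm((a+b-c-d)[:2]/2))
for n,u in(('tin',(397,222)),('white',(475,198))): print(n,onz(f,*u,.03).round(3))
m=f['image'].max(2)<40
```

```text
handle [0.6109 0.0011 0.131 ] ends [0.6488 0.0015 0.131 ] [0.5728 0.0008 0.131 ]
cover [[0.7219, 0.0814, 0.095], [0.7218, -0.0799, 0.095], [0.5081, 0.0829, 0.095], [0.5076, -0.0787, 0.095]] mean [0.6148 0.0014 0.095 ]
rails [[0.7276, 0.2546, 0.088], [0.7255, -0.1012, 0.088], [0.5016, 0.2574, 0.088], [0.5001, -0.1002, 0.088]] [0.6137 0.0776 0.088 ]
br [[0.5999, -0.3365, 0.07], [0.5705, -0.3871, 0.07], [0.5595, -0.3114, 0.008], [0.5272, -0.3628, 0.008]]
0.05847717570092925 0.06072108085946286 -30.177365833849564 -32.2136829634478
centre [ 0.5643 -0.3494  0.039 ] depth 0.04860794938113653
tin [ 0.441 -0.279  0.03 ]
white [ 0.516 -0.52   0.03 ]
```

Emit:
carry_out([
  [[0.72,0.9,0,0,0,-0.35,1],[0.72,0.9,0,0,0,-0.35,1],[0.72,0.9,0,0,0,-0.35,1],[0.72,0.9,0,0,0,-0.35,1],[0.72,0.9,0,0,0,-0.35,1]],
], force=20)

```text
t: 0.88
position: [0.3245, -0.356, 0.2267]
orientation: [0.998, 0.059, 0.0, 0.0]
force: [-0.0, 0.0, 0.1]
width: 0.093
grip_force: 0.0
```

Emit:
carry_out([
  [[0.72,0.9,0,0,0,-0.35,1],[0.72,0.9,0,0,0,-0.35,1],[0.72,0.9,0,0,0,-0.35,1],[0.72,0.9,0,0,0,-0.35,1],[0.72,0.9,0,0,0,-0.35,1]],
])

```text
t: 1.5
position: [0.5046, -0.1309, 0.2268]
orientation: [1.0, -0.002, 0.0, 0.0]
force: [0.6, 0.5, 0.1]
width: 0.0929
grip_force: 0.0
```

Emit:
carry_out([
  [[0.71,0.88,0,0,0,0,1],[0.71,0.88,0,0,0,0,1],[0.71,0.88,0,0,0,0,1],[0,0,-0.6,0,0,0,1],[0,0,-0.6,0,0,0,1]],
])

```text
t: 2.12
position: [0.6107, 0.0005, 0.1659]
orientation: [1.0, -0.0, 0.0, 0.0]
force: [0.2, -0.6, 0.7]
width: 0.0931
grip_force: 0.0
```

Run:
```python
from h import *
f=grab('wrist','w1.png'); print(get_obs()['position'],get_obs()['force'])
print(proj(f,[.611,.001,.131]),np.round(f['extrinsics'],3).tolist())
```

```text
[6.07888895e-01 2.66836390e-04 1.60490462e-01] [-2.01438857 -0.12578431 -3.85672059]
[315.20775913 228.21333659] [[-0.0, 0.968, 0.251, 0.679], [-1.0, 0.0, -0.001, 0.0], [-0.001, -0.251, 0.968, 0.324], [0.0, 0.0, 0.0, 1.0]]
```

View pics/w1.png

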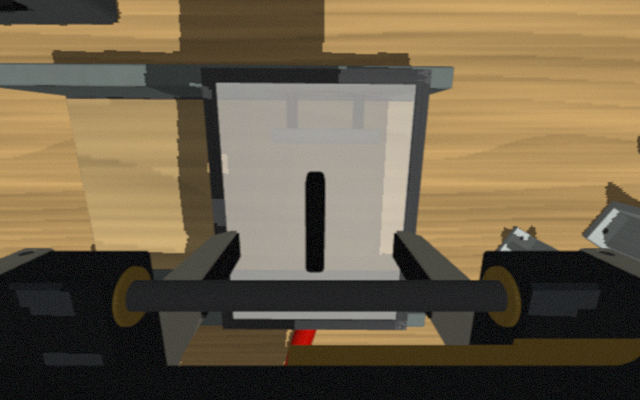

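The wrist view shows the black handle at (315,222), centred between the open fingers. The prediction was (315,228).

Emit:
carry_out([
  [[0.04,0,-0.5,0,0,0,1],[0,0,-0.45,0,0,0,1],[0,0,0,0,0,0,0],[0,0,0,0,0,0,0],[0,0,0,0,0,0,0]],
], force=20)

```text
t: 2.8
position: [0.6132, -0.0007, 0.1209]
orientation: [1.0, -0.001, 0.001, 0.0]
force: [-0.1, 0.4, 0.4]
width: 0.0676
grip_force: 0.0
```

Emit:
carry_out([
  [[0,0,0,0,0,0,0],[0,0,0,0,0,0,0],[0,0.1,0,0,0,0,0],[0,0.1,0,0,0,0,0],[0,0.1,0,0,0,0,0]],
])

```text
t: 3.42
position: [0.6122, 0.0146, 0.1191]
orientation: [1.0, -0.001, 0.0, 0.0]
force: [0.6, -1.6, -0.2]
width: 0.0175
grip_force: 0.8
```

Emit:
carry_out([
  [[0,0,0,0,0,0,0],[0,0,0,0,0,0,0],[0,0.3,0,0,0,0,0],[0,0.4,0,0,0,0,0],[0,0.4,0,0,0,0,0]],
])

```text
t: 4.05
position: [0.6126, 0.071, 0.1191]
orientation: [1.0, -0.001, 0.001, 0.0]
force: [6.6, -2.5, -3.6]
width: 0.0138
grip_force: 20.0
```

Emit:
carry_out([
  [[0,0.4,0,0,0,0,0],[0,0.4,0,0,0,0,0],[0,0.4,0,0,0,0,0],[0,0.3,0,0,0,0,0],[0,0.1,0,0,0,0,0]],
])

```text
t: 4.68
position: [0.6133, 0.1518, 0.1192]
orientation: [1.0, -0.0, 0.002, -0.0]
force: [9.1, -1.8, -5.8]
width: 0.014
grip_force: 20.0
```

Emit:
carry_out([
  [[0.02,0.2,0.02,0,0,0,0],[0.02,0.1,0,0,0,0,0],[0,0.08,0,0,0,0,0],[0,0.06,0,0,0,0,0],[0,0,0,0,0,0,0]],
])

```text
t: 5.3
position: [0.6134, 0.1635, 0.119]
orientation: [1.0, -0.003, -0.002, 0.007]
force: [-0.7, -39.1, 2.5]
width: 0.0139
grip_force: 20.1
```

Emit:
carry_out([
  [[0,-0.12,0,0,0,0,0],[0,-0.04,0,0,0,0,0],[0,0,0,0,0,0,0],[0,0,0,0,0,0,0],[0,0,0,0,0,0,0]],
])

```text
t: 5.92
position: [0.6134, 0.1632, 0.1191]
orientation: [1.0, -0.001, -0.001, 0.001]
force: [1.5, -8.0, -4.8]
width: 0.0138
grip_force: 20.0
```

Run:
```python
from h import *
f=grab('top','t2.png'); o=get_obs();print(o['position'],o['force'],o['moment'],o['orientation'])
cv2.imwrite('pics/c4.png',cv2.resize(cv2.imread('pics/t2.png')[105:220,200:360],(800,575),interpolation=cv2.INTER_CUBIC))
```

```text
[0.61339071 0.16321752 0.11910482] [ 2.7230675  -6.30145851 -4.80854546] [-1.39024046 -0.38650696 -0.10712349] [ 9.99998303e-01 -1.13655091e-03 -8.73025789e-04  1.15761712e-03]
```

View pics/c4.png

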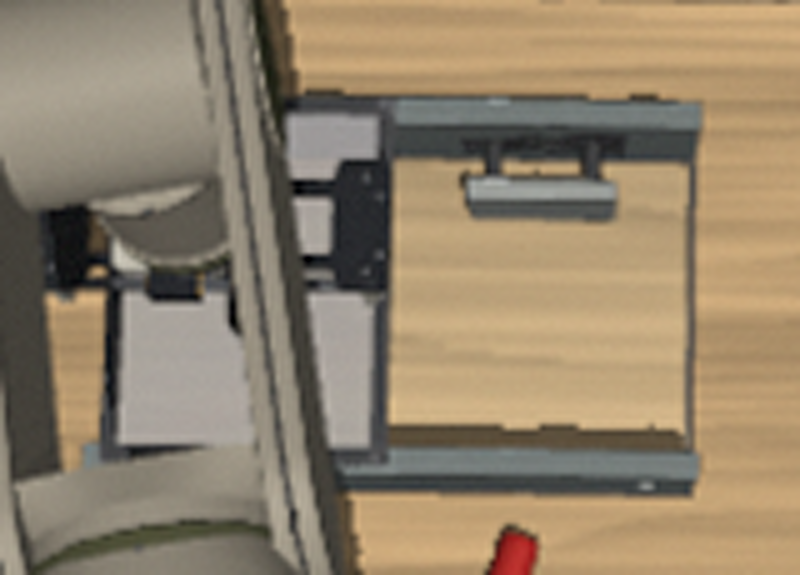

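The pad is clear of the cover now, with its top front edge at about crop (470–617,198). The cover's right edge is at crop x≈387, so I'll compute its travel.

Run:
```python
from h import *
f=grab('top')
C=lambda u,v,z: onz(f,200+u/5-.5,105+v/5-.5,z).round(4)
print('cover R',C(387,440,.095),C(387,110,.095),'L',C(106,440,.095))
print('pad',C(468,199,.077),C(617,199,.077), 'low', C(470,217,.017),C(615,217,.017))
print('rail top R',C(700,100,.088),C(697,452,.088), 'inner front',C(400,450,.088),C(690,450,.088))
print('board end',C(694,300,.012),C(690,165,.012))
g=get_obs();print(g['position'],g['force'])
```

```text
cover R [0.5204 0.081  0.095 ] [0.7172 0.0841 0.095 ] L [0.5194 0.2436 0.095 ]
pad [0.6682 0.0366 0.077 ] [ 0.6689 -0.0523  0.077 ] low [0.6712 0.0385 0.017 ] [ 0.6719 -0.0518  0.017 ]
rail top R [ 0.7269 -0.1014  0.088 ] [ 0.5153 -0.0996  0.088 ] inner front [0.5155 0.0739 0.088 ] [ 0.5165 -0.0955  0.088 ]
board end [ 0.6206 -0.1013  0.012 ] [ 0.7067 -0.0988  0.012 ]
[0.61338857 0.16321404 0.1191031 ] [ 1.41985932 -7.23883499 -4.46106389]
```

The cover had started about 8 mm open. The pad and rails put the fixture origin at (0.6134, 0.078), so the handle at y = 0.163 is fully open, against its end stop. I'll release it and go to the bracket, whose origin is about (0.564, -0.349) at yaw about -31°.

Emit:
carry_out([
  [[0,-0.035,0,0,0,0,0.6],[0,0,0,0,0,0,0.6],[0,0,0,0,0,0,0.6],[0,0,0.3,0,0,0,0.6],[0,0,0.8,0,0,0,0.6]],
])

```text
t: 6.65
position: [0.6125, 0.1616, 0.174]
orientation: [1.0, -0.001, -0.002, 0.0]
force: [0.5, -0.6, 1.1]
width: 0.055
grip_force: 0.0
```

Emit:
carry_out([
  [[0,0,0.8,0,0,-0.3,0.7],[-0.1,-0.9,0,0,0,-0.75,0.7],[-0.1,-1,0,0,0,-0.75,0.7],[-0.1,-1,0,0,0,-0.75,0.7],[-0.1,-1,0,0,0,-0.75,0.7]],
])

```text
t: 7.28
position: [0.5942, -0.0347, 0.2167]
orientation: [0.993, -0.117, 0.001, -0.0]
force: [1.2, 0.7, 0.6]
width: 0.0651
grip_force: 0.0
```

Emit:
carry_out([
  [[-0.1,-1,0,0,0,-0.75,0.7],[-0.1,-1,0,0,0,-0.75,0.7],[-0.1,-1,0,0,0,-0.75,0.7],[-0.1,-1,0,0,0,-0.75,0.7],[-0.1,-1,0,0,0,-0.75,0.7]],
])

```text
t: 7.9
position: [0.5692, -0.285, 0.2168]
orientation: [0.969, -0.246, 0.001, 0.0]
force: [1.3, 0.2, -0.7]
width: 0.0648
grip_force: 0.0
```

Emit:
carry_out([
  [[-0.08,-0.7,0,0,0,-0.3,0.7],[-0.06,-0.55,0,0,0,-0.3,0.7],[0,0,0,0,0,0,0.7],[0,0,0,0,0,0,0.7],[0,0,0,0,0,0,0.7]],
])

```text
t: 8.52
position: [0.5627, -0.3445, 0.2153]
orientation: [0.964, -0.264, 0.0, -0.0]
force: [-0.2, 0.1, -0.2]
width: 0.065
grip_force: 0.0
```

Run:
```python
from h import *
f=grab('wrist','w2.png'); o=get_obs();print(o['position'],o['orientation'],o['width'])
y=np.radians(-31);R=np.array([[np.cos(y),-np.sin(y),0],[np.sin(y),np.cos(y),0],[0,0,1]])
for p in([17,-30,70],[17,30,70],[25,30,70],[25,-30,70],[-21,-7,64],[-21,7,64],[-25,-30,8],[-25,30,8]): print(p,proj(f,R@(np.array(p)/1e3)+[.5643,-.3494,0]).round(1))
```

```text
[ 0.56266872 -0.34459896  0.21534423] [ 9.64433330e-01 -2.64326193e-01  8.56520827e-05 -8.79768372e-05] 0.06504221405037962
[17, -30, 70] [348.  174.1]
[17, 30, 70] [290.4 173.7]
[25, 30, 70] [290.2 166. ]
[25, -30, 70] [348.2 166.4]
[-21, -7, 64] [325.2 207.5]
[-21, 7, 64] [312.4 207.4]
[-25, -30, 8] [341.8 198.9]
[-25, 30, 8] [295.1 198.6]
```

View pics/w2.png

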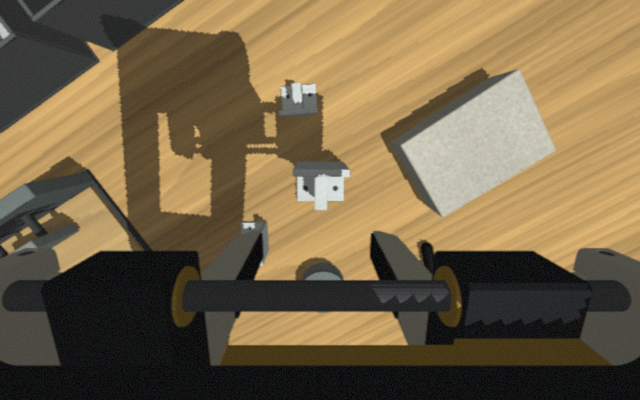

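The wrist view shows the bracket at about (320,185), with its plate along (292–349, 168) and its rib running down at x≈321. That is within about 2 px of the prediction. I'll refine its yaw and centre from this view.

Run:
```python
from h import *
im=cv2.imread('pics/w2.png'); 
cv2.imwrite('pics/c5.png',cv2.resize(im[150:220,275:365],(720,560),interpolation=cv2.INTER_CUBIC))
```

```text
(no output)
```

View pics/c5.png

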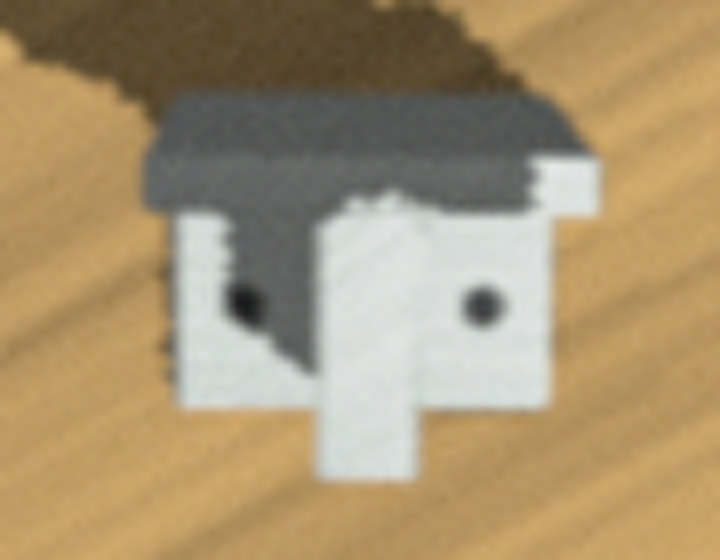

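Run:
```python
from h import *
f=grab('wrist'); o=get_obs(); P=o['position']
y=np.radians(-30.65);R=np.array([[np.cos(y),-np.sin(y)],[np.sin(y),np.cos(y)]])
C=lambda u,v,z: R.T@(onz(f,275+u/8-.5,150+v/8-.5,z)-P)[:2]*1e3   # in tool-yaw frame, mm
print('plate front x=17',C(145,213,.07).round(1),C(600,215,.07).round(1))
print('plate back x=25',C(148,155,.07).round(1),C(601,155,.07).round(1))
print('rib x=-21',C(318,480,.064).round(1),C(418,480,.064).round(1))
print('foot x=-25',C(178,408,.008).round(1),C(551,408,.008).round(1))
```

```text
plate front x=17 [18.5 24.3] [ 18.3 -35. ]
plate back x=25 [26.1 23.8] [ 26.1 -34.9]
rib x=-21 [-19.4   1.8] [-19.4 -11.9]
foot x=-25 [-23.5  24.8] [-23.4 -35.1]
```

Emit:
carry_out([
  [[-0.06,-0.08,-0.9,0,0,0,0.7],[0,0,-0.9,0,0,0,0.7],[0,0,-0.9,0,0,0,0.7],[0,0,-0.6,0,0,0,0.7],[0,0,0,0,0,0,0.7]],
])

```text
t: 9.25
position: [0.5572, -0.3476, 0.0467]
orientation: [0.964, -0.265, -0.003, -0.001]
force: [0.9, 0.1, 0.0]
width: 0.0652
grip_force: 0.0
```

Emit:
carry_out([
  [[0,0,-0.3,0,0,0,0.7],[0,0,-0.15,0,0,0,0.7],[0,0,0,0,0,0,0],[0,0,0,0,0,0,0],[0,0,0,0,0,0,0]],
], force=30)

```text
t: 9.88
position: [0.5596, -0.3501, 0.0284]
orientation: [0.964, -0.265, 0.001, 0.0]
force: [-0.2, 0.1, 0.2]
width: 0.0396
grip_force: 0.0
```

Emit:
carry_out([
  [[0,0,0,0,0,0,0],[0,0,0,0,0,0,0],[0,0,0,0,0,0,0],[0,0,0,0,0,0,0],[0,0,0,0,0,0,0]],
])

```text
t: 10.5
position: [0.5593, -0.3497, 0.0277]
orientation: [0.964, -0.265, 0.0, -0.0]
force: [0.6, 0.8, 2.3]
width: 0.0139
grip_force: 30.0
```

Emit:
carry_out([
  [[0,0,0.3,0,0,0,0],[0,0,0.6,0,0,0,0],[0,0,0.6,0,0,0,0],[0,0,0.6,0,0,0,0],[0,0,0.35,0,0,0,0]],
], force=45)

```text
t: 11.12
position: [0.5598, -0.3505, 0.1529]
orientation: [0.964, -0.265, 0.001, 0.001]
force: [-0.3, -0.7, -1.5]
width: 0.0136
grip_force: 45.0
```

Emit:
carry_out([
  [[0.14,0.76,0,0,0,0.84,0],[0.14,0.76,0,0,0,0.84,0],[0.14,0.76,0,0,0,0.84,0],[0.14,0.76,0,0,0,0.84,0],[0.14,0.76,0,0,0,0.84,0]],
])

```text
t: 11.75
position: [0.594, -0.1585, 0.1499]
orientation: [0.993, -0.12, -0.0, -0.0]
force: [0.4, -1.5, -1.7]
width: 0.014
grip_force: 45.0
```

Emit:
carry_out([
  [[0.14,0.76,0,0,0,0.84,0],[0.14,0.76,0,0,0,0.84,0],[0.14,0.76,0,0,0,0.84,0],[0.13,0.76,0,0,0,0.84,0],[0,0,0,0,0,0,0]],
])

```text
t: 12.38
position: [0.6216, -0.0051, 0.1499]
orientation: [1.0, -0.002, -0.0, -0.0]
force: [0.0, 0.9, -1.9]
width: 0.0134
grip_force: 45.0
```

Emit:
carry_out([
  [[0,0,0,0,0,0,0],[0,0,0,0,0,0,0],[0,0,0,0,0,0,0],[0,0,0,0,0,0,0],[0,0,0,0,0,0,0]],
])

```text
t: 13.0
position: [0.6217, -0.0081, 0.1502]
orientation: [1.0, -0.005, 0.0, -0.0]
force: [-0.0, -0.5, -1.8]
width: 0.0141
grip_force: 45.0
```

Run:
```python
from h import *
f=grab('wrist','w3.png'); o=get_obs();print(o['position'],o['orientation'],o['force'])
g=[proj(f,p) for p in([.6684,.038,.077],[.6684,-.052,.077],[.6487,-.037,.193],[.6487,.023,.193])]
print(np.round(g,1)); g=np.array(g)
print(proj(f,[.73,.1,.088]))
u0,v0=(g.min(0)-[20,35]).astype(int);u1,v1=(g.max(0)+[20,25]).astype(int)
c=cv2.imread('pics/w3.png')[v0:v1,u0:u1];s=min(800/c.shape[1],600/c.shape[0]);print(u0,v0,s)
cv2.imwrite('pics/c6.png',cv2.resize(c,None,fx=s,fy=s,interpolation=cv2.INTER_CUBIC))
```

```text
[ 0.62168333 -0.00800038  0.15014444] [ 9.99989466e-01 -4.58994764e-03  8.86946853e-06 -1.09347997e-05] [ 1.0763802  -0.52663745 -1.51743044]
[[256.5 156. ]
 [371.7 155. ]
 [384.9 229.7]
 [240.3 230.8]]
[158.66900017  68.73561184]
220 119 4.3478260869565215
```

View pics/c6.png

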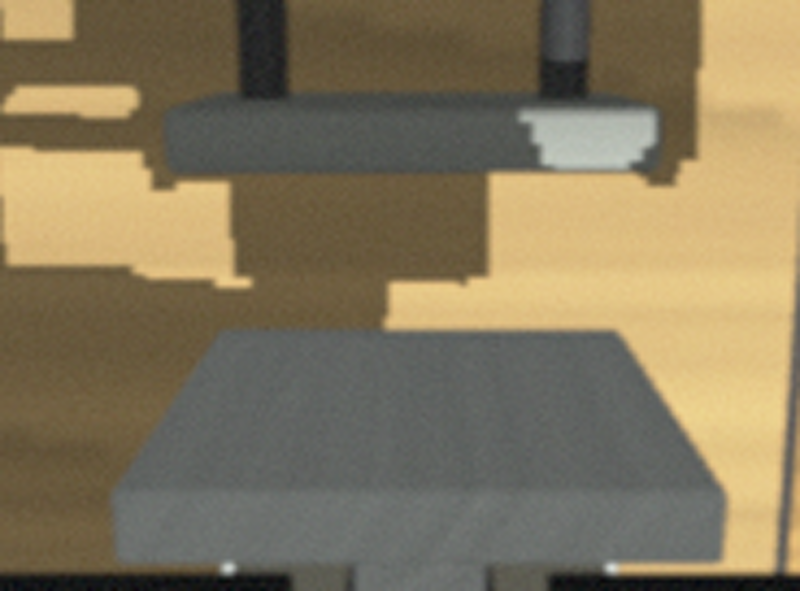

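The pad's top front edge is at crop row 172, from 165 to 660. The bracket's plate is parallel below it, with its top back edge at row 490 from 113 to 725 and its bottom edge at row 330 from 218 to 615.

Run:
```python
from h import *
f=grab('wrist'); s=4.3478
C=lambda u,v,z: onz(f,220+(u+.5)/s-.5,119+(v+.5)/s-.5,z).round(4)
print('pad',C(165,172,.077),C(660,172,.077),'rear',C(180,100,.077))
print('top',C(113,490,.1925),C(725,490,.1925));print('bot',C(218,330,.1225),C(615,330,.1225))
# subpixel tilt of pad front edge and plate edges
g=cv2.cvtColor(f['image'],cv2.COLOR_RGB2GRAY).astype(float)
def edge(u0,u1,v0,v1,sg):
    us=np.arange(u0,u1);vs=[]
    for u in us:
        d=sg*np.diff(g[v0:v1,u]);d=np.clip(d,0,None)+1e-6;vs.append(v0+.5+(d*np.arange(len(d))).sum()/d.sum())
    return np.degrees(np.polyfit(us,vs,1)[0]),np.median(vs)
print('padfront',edge(262,334,154,163,1)); print('plate bot',edge(275,305,190,200,1)); print('platetop',edge(250,382,226,238,1))
```

```text
pad [0.6667 0.0374 0.077 ] [ 0.6659 -0.0517  0.077 ] rear [0.6794 0.034  0.077 ]
top [0.6483 0.021  0.1925] [ 0.6478 -0.0377  0.1925]
bot [0.6479 0.0218 0.1225] [ 0.6474 -0.0375  0.1225]
padfront (np.float64(-0.6485658520415188), np.float64(158.6470585190313))
plate bot (np.float64(0.17381102695071565), np.float64(194.5))
platetop (np.float64(0.07066086839152427), np.float64(231.5))
```

Emit:
carry_out([
  [[0,0.02,-0.4,0,0,0,0],[0,0,-0.5,0,0,0,0],[0,0,-0.5,0,0,0,0],[0,0,-0.4,0,0,0,0],[0,0,-0.2,0,0,0,0]],
])

```text
t: 13.72
position: [0.6204, -0.0066, 0.0477]
orientation: [1.0, -0.004, -0.001, -0.0]
force: [-0.3, -0.9, -1.4]
width: 0.0138
grip_force: 45.0
```

Emit:
carry_out([
  [[0,0,-0.08,0,0,0,0],[0,0,-0.05,0,0,0,0],[0,0,-0.03,0,0,0,0],[0,0,-0.02,0,0,0,0],[0,0,0,0,0,0,0]],
])

```text
t: 14.35
position: [0.6219, -0.0068, 0.0414]
orientation: [1.0, -0.004, 0.0, 0.0]
force: [0.4, -0.2, -3.4]
width: 0.0136
grip_force: 45.0
```

Emit:
carry_out([
  [[0,0,-0.02,0,0,0,0],[0,0,-0.02,0,0,0,0],[0,0,-0.01,0,0,0,0],[0,0,0,0,0,0,0],[0,0,0,0,0,0,0]],
])

```text
t: 14.98
position: [0.6219, -0.0068, 0.0397]
orientation: [1.0, -0.004, 0.0, 0.0]
force: [-4.1, 0.3, 7.2]
width: 0.0135
grip_force: 45.0
```

```bash
python3 -c "
from h import *
o=get_obs();print(o['position'],o['orientation'],o['force'],o['moment'])"
```

```text
[ 0.62191602 -0.00682155  0.03970317] [ 9.99990264e-01 -4.40766287e-03  2.09618211e-04  3.64382152e-05] [-4.11791097  0.26079102  7.20878291] [ 0.08142072  0.70313454 -0.00093965]
```

Emit:
carry_out([
  [[0,0,0.02,0,0,0,0],[0.06,0,0,0,0,0,0],[0.08,0,0,0,0,0,0],[0.08,0,0,0,0,0,0],[0.06,0,0,0,0,0,0]],
])

```text
t: 15.6
position: [0.6359, -0.0068, 0.0397]
orientation: [1.0, -0.004, -0.0, 0.0]
force: [-5.5, 0.0, 4.8]
width: 0.014
grip_force: 45.0
```

Emit:
carry_out([
  [[0.04,0,0,0,0,0,0],[0.04,0,0,0,0,0,0],[0.04,0,0,0,0,0,0],[0.04,0,0,0,0,0,0],[0,0,0,0,0,0,0]],
])

```text
t: 16.23
position: [0.6433, -0.0068, 0.0398]
orientation: [1.0, -0.004, -0.001, 0.0]
force: [-7.6, -0.4, 8.0]
width: 0.0134
grip_force: 45.0
```

Emit:
carry_out([
  [[0,0,0.02,0,0,0,0],[0,0,0.01,0,0,0,0],[0.02,0,0,0,0,0,0],[0.02,0,0,0,0,0,0],[0,0,0,0,0,0,0]],
])

```text
t: 16.85
position: [0.6451, -0.0067, 0.0405]
orientation: [1.0, -0.004, -0.001, -0.0]
force: [-4.4, 0.6, -5.0]
width: 0.0134
grip_force: 45.0
```

Emit:
carry_out([
  [[0.03,0,0,0,0,0,0],[0.03,0,0,0,0,0,0],[0.03,0,0,0,0,0,0],[0,0,0,0,0,0,0],[0,0,0,0,0,0,0]],
])

```text
t: 17.48
position: [0.6491, -0.0068, 0.0406]
orientation: [1.0, -0.004, -0.001, -0.0]
force: [-8.3, -0.7, -2.8]
width: 0.0138
grip_force: 45.0
```

Emit:
carry_out([
  [[0,0,-0.015,0,0,0,0],[0.03,0,0,0,0,0,0],[0.03,0,0,0,0,0,0],[0.02,0,0,0,0,0,0],[0,0,0,0,0,0,0]],
])

```text
t: 18.1
position: [0.6533, -0.0068, 0.0405]
orientation: [1.0, -0.004, -0.001, -0.0]
force: [-10.3, 1.0, 0.1]
width: 0.0136
grip_force: 45.0
```

```bash
python3 -c "
from h import *
for i in range(4):
  grab('top'); o=get_obs();print(o['position'].round(5),o['orientation'].round(4),o['force'].round(2),o['moment'].round(2))"
```

```text
[ 0.65322 -0.00676  0.04051] [ 1.     -0.0044 -0.0011 -0.    ] [-11.52  -0.25   1.01] [ 0.    1.55 -0.01]
[ 0.65322 -0.00678  0.04052] [ 1.     -0.0044 -0.0011  0.    ] [-10.43  -0.13   1.01] [-0.01  1.54  0.05]
[ 0.65324 -0.00676  0.04054] [ 1.     -0.0044 -0.0011 -0.    ] [-11.45  -0.75   1.56] [-0.02  1.56 -0.03]
[ 0.65322 -0.00679  0.04053] [ 1.     -0.0044 -0.0011  0.    ] [-9.77 -0.42  0.73] [0.01 1.49 0.01]
```

Emit:
carry_out([
  [[0,0,-0.01,0,0,0,0],[0,0,-0.01,0,0,0,0],[0,0,0,0,0,0,0],[0,0,0,0,0,0,0],[0,0,0,0,0,0,0]],
])

```text
t: 18.92
position: [0.6539, -0.0068, 0.0404]
orientation: [1.0, -0.004, -0.0, 0.0]
force: [-10.7, -0.1, 5.6]
width: 0.0137
grip_force: 45.0
```

```bash
python3 -c "
from h import *
for i in range(2):
  f=grab('wrist','w4.png'); o=get_obs();print(o['position'].round(5),o['orientation'].round(4),o['force'].round(2),o['moment'].round(2))
p=[proj(f,q) for q in([.69,.045,.08],[.64,-.06,.012])]
print(p)
c=cv2.imread('pics/w4.png')[100:260,190:440]; cv2.imwrite('pics/c7.png',cv2.resize(c,(800,512),interpolation=cv2.INTER_CUBIC))"
```

```text
[ 0.65389 -0.00678  0.04046] [ 1.0e+00 -4.4e-03 -4.0e-04  0.0e+00] [-11.3    0.59   5.42] [0.   1.68 0.02]
[ 0.65389 -0.00679  0.04046] [ 1.0e+00 -4.4e-03 -4.0e-04  0.0e+00] [-10.86  -0.67   4.47] [0.   1.66 0.01]
[array([191.31038855, 208.00119318]), array([393.8100325 , 250.27509894])]
```

Emit:
carry_out([
  [[-0.06,0,0,0,0,0,0],[-0.08,0,0,0,0,0,0],[-0.08,0,0,0,0,0,0],[-0.06,0,0,0,0,0,0],[0,0,0,0,0,0,0]],
])

```text
t: 19.65
position: [0.6409, -0.0068, 0.04]
orientation: [1.0, -0.004, 0.001, 0.0]
force: [-1.0, -0.1, -1.0]
width: 0.0135
grip_force: 45.0
```

```bash
python3 -c "
from h import *
for i in range(3):
  grab('top'); o=get_obs();print(o['position'].round(5),o['orientation'].round(4),o['force'].round(2),o['moment'].round(2))"
```

```text
[ 0.64086 -0.00684  0.03987] [ 1.0e+00 -4.4e-03  7.0e-04  1.0e-04] [-1.24 -0.41 -1.54] [ 0.03  0.17 -0.03]
[ 0.6408  -0.00684  0.03976] [ 1.0e+00 -4.4e-03  6.0e-04  0.0e+00] [-0.64  0.31 -1.29] [0.04 0.2  0.06]
[ 0.6408  -0.00683  0.03976] [ 1.0e+00 -4.4e-03  6.0e-04  0.0e+00] [-0.76  0.34 -0.68] [0.05 0.15 0.01]
```

Emit:
carry_out([
  [[0,0,-0.02,0,0,0,0],[0,0,0,0,0,0,0],[0.05,0,0,0,0,0,0],[0.05,0,0,0,0,0,0],[0,0,0,0,0,0,0]],
])

```text
t: 20.42
position: [0.6447, -0.0069, 0.0397]
orientation: [1.0, -0.004, -0.001, 0.0]
force: [-12.0, -0.4, 12.8]
width: 0.0136
grip_force: 45.0
```

Emit:
carry_out([
  [[0.05,0,0,0,0,0,0],[0.05,0,0,0,0,0,0],[0.05,0,0,0,0,0,0],[0.04,0,0,0,0,0,0],[0,0,0,0,0,0,0]],
])

```text
t: 21.05
position: [0.6526, -0.0069, 0.0398]
orientation: [1.0, -0.004, -0.002, 0.0]
force: [-22.7, 0.3, 20.2]
width: 0.0137
grip_force: 45.0
```

```bash
python3 -c "
from h import *
for i in range(3):
  grab('top'); o=get_obs();print(o['position'].round(5),o['orientation'].round(4),o['force'].round(2),o['moment'].round(2))"
```

```text
[ 0.65258 -0.00694  0.0398 ] [ 1.0e+00 -4.4e-03 -2.5e-03  1.0e-04] [-21.64   0.    20.  ] [0.02 3.23 0.06]
[ 0.65256 -0.00695  0.03979] [ 1.0e+00 -4.4e-03 -2.5e-03  1.0e-04] [-22.17   0.15  20.14] [0.   3.27 0.01]
[ 0.65261 -0.00693  0.03982] [ 1.0e+00 -4.3e-03 -2.4e-03  1.0e-04] [-22.03   0.29  18.77] [ 0.    3.23 -0.02]
```

Emit:
carry_out([
  [[0,0,0.01,0,0,0,0],[0,0,0.01,0,0,0,0],[0,0,0,0,0,0,0],[0,0,0,0,0,0,0],[0,0,0,0,0,0,0]],
])

```text
t: 21.82
position: [0.6526, -0.0069, 0.0398]
orientation: [1.0, -0.004, -0.002, 0.0]
force: [-16.9, -0.2, 11.6]
width: 0.014
grip_force: 45.0
```

```bash
python3 -c "
from h import *
for i in range(2):
  grab('top'); o=get_obs();print(o['position'].round(5),o['orientation'].round(4),o['force'].round(2),o['moment'].round(2))"
```

```text
[ 0.65253 -0.00694  0.03979] [ 1.0e+00 -4.4e-03 -2.5e-03  1.0e-04] [-17.56  -1.09  12.81] [-0.01  2.49  0.01]
[ 0.65255 -0.00694  0.03981] [ 1.0e+00 -4.4e-03 -2.4e-03  1.0e-04] [-16.73   0.27  13.11] [-0.01  2.48 -0.03]
```

Emit:
carry_out([
  [[0,0,0.01,0,-0.035,0,0],[0,0,0,0,-0.035,0,0],[0.02,0,0,0,0,0,0],[0,0,0,0,0,0,0],[0,0,0,0,0,0,0]],
])

```text
t: 22.55
position: [0.6527, -0.0069, 0.0398]
orientation: [1.0, -0.004, -0.001, 0.0]
force: [-18.8, -0.6, 12.5]
width: 0.0135
grip_force: 45.0
```

```bash
python3 -c "
from h import *
for i in range(3):
  grab('top'); o=get_obs();print(o['position'].round(5),o['orientation'].round(4),o['force'].round(2),o['moment'].round(2))"
```

```text
[ 0.65266 -0.00695  0.03977] [ 1.0e+00 -4.4e-03 -1.0e-03  1.0e-04] [-19.18  -0.71  12.73] [-0.06  2.99 -0.  ]
[ 0.65267 -0.00691  0.03977] [ 1.     -0.0044 -0.001   0.    ] [-19.76  -0.19  12.42] [-0.04  3.02 -0.03]
[ 0.65265 -0.00692  0.03975] [ 1.0e+00 -4.4e-03 -1.0e-03  1.0e-04] [-18.66  -0.1   13.39] [-0.03  2.97  0.01]
```

Emit:
carry_out([
  [[0,0,0.008,0,0,0,0],[0,0,0,0,0,0,0],[0,0,0.006,0,0,0,0],[0,0,0,0,0,0,0],[0,0,0,0,0,0,0]],
])

```text
t: 23.32
position: [0.6527, -0.0069, 0.0398]
orientation: [1.0, -0.004, -0.001, 0.0]
force: [-16.1, -0.7, 8.3]
width: 0.0138
grip_force: 45.0
```

```bash
python3 -c "
from h import *
for i in range(3):
  grab('top'); o=get_obs();print(o['position'].round(5),o['orientation'].round(4),o['force'].round(2),o['moment'].round(2))"
```

```text
[ 0.65264 -0.00693  0.03977] [ 1.0e+00 -4.4e-03 -1.0e-03  1.0e-04] [-15.25  -0.49   7.93] [-0.03  2.43  0.03]
[ 0.65266 -0.00694  0.03979] [ 1.0e+00 -4.4e-03 -1.0e-03  1.0e-04] [-16.5   -1.3    7.22] [-0.1   2.46  0.05]
[ 0.65265 -0.00692  0.03978] [ 1.     -0.0044 -0.001   0.    ] [-16.59   0.17   7.86] [-0.1   2.53  0.02]
```

Emit:
carry_out([
  [[0.02,0,0.003,0,-0.01,0,0],[0.02,0,0.003,0,-0.01,0,0],[0.01,0,0.003,0,0,0,0],[0,0,0,0,0,0,0],[0,0,0,0,0,0,0]],
])

```text
t: 24.1
position: [0.6545, -0.0069, 0.0398]
orientation: [1.0, -0.004, -0.001, 0.0]
force: [-17.8, -0.3, 8.3]
width: 0.0137
grip_force: 45.0
```

```bash
python3 -c "
from h import *
for i in range(3):
  grab('top'); o=get_obs();print(o['position'].round(5),o['orientation'].round(4),o['force'].round(2),o['moment'].round(2))"
```

```text
[ 0.65453 -0.00693  0.0398 ] [ 1.     -0.0044 -0.001   0.    ] [-17.38  -0.58   7.84] [-0.15  2.8  -0.02]
[ 0.65455 -0.00696  0.0398 ] [ 1.0e+00 -4.4e-03 -9.0e-04  0.0e+00] [-17.65  -1.18   6.45] [-0.09  2.71 -0.02]
[ 0.65453 -0.00693  0.03976] [ 1.     -0.0044 -0.001   0.    ] [-17.55  -1.18   6.3 ] [-0.13  2.75  0.06]
```

Emit:
carry_out([
  [[-0.01,0,0.004,0,-0.01,0,0],[0,0,0.003,0,0,0,0],[0,0,0,0,0,0,0],[0,0,0,0,0,0,0],[0,0,0,0,0,0,0]],
])

```text
t: 24.88
position: [0.6545, -0.0069, 0.0398]
orientation: [1.0, -0.004, -0.0, 0.0]
force: [-13.6, -0.8, 2.7]
width: 0.0139
grip_force: 45.0
```

Run:
```python
from h import *
for i in range(2):
  f=grab('wrist','w5.png'); o=get_obs();print(o['position'].round(5),o['orientation'].round(4),o['force'].round(2),o['moment'].round(2))
t=grab('top','t5.png');s=grab('scene','s5.png')
A=cv2.imread('pics/w5.png')[100:250,200:440];B=cv2.imread('pics/s5.png')[185:285,215:415]
o=np.zeros((600,800,3),np.uint8);o[:250,:400]=cv2.resize(A,(400,250),interpolation=cv2.INTER_CUBIC)
o[:250,400:]=cv2.resize(cv2.imread('pics/t5.png'),(400,250))
o[250:]=cv2.resize(B,(800,400),interpolation=cv2.INTER_CUBIC)[:350]
cv2.imwrite('pics/fin.png',o)
```

```text
[ 0.65447 -0.00695  0.03976] [ 1.0e+00 -4.4e-03 -1.0e-04  0.0e+00] [-12.61  -0.63   3.21] [-0.09  2.18 -0.02]
[ 0.65447 -0.00693  0.03975] [ 1.0e+00 -4.4e-03 -1.0e-04  0.0e+00] [-13.34  -0.82   4.6 ] [-0.17  2.12  0.02]
```

View pics/fin.png

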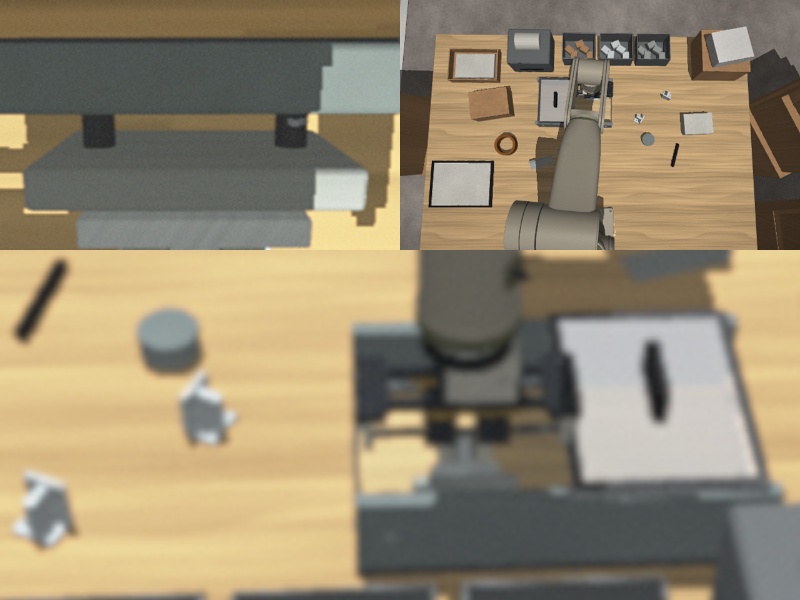

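The wrist crop shows the plate (78–311) flush and parallel against the pad (25–367), less than 1 mm off centre. The cover is open and the other items have not moved. The pad is pressed in about 15 mm, which is 12 N, and the foot rests on the board with light load.

```bash
python3 -c "
from plant import order
print(order.finish_job())"
```

```text
the job is handed in; nothing more can be done
None
```

The job is handed in: the cover is fully open, and the arm is still holding the bracket foot-down on the board, square and within about 1 mm of centre, against the pad at about 12 N (about 15 mm of pad travel). Once, while I was seating the foot, the wrist force rose briefly to about 22 N, mostly from friction on the board, and nothing else on the bench was disturbed.

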